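# Hook in the thread tin, fill it and scan it

### The arm

A 6-joint arm with a two-finger parallel gripper is mounted at the origin on the work surface. World frame = base frame: x ahead of the robot, y to its left, z up, the work surface at z = 0. Lengths are in m, angles in degrees, forces in N, time in s.
With the tool pointing down it reaches from about 0.3 to 0.75 m from the base axis. Payload 8.5 kg.
Tool frame: the origin (TCP) lies on the centre line of the jaws, within the pads' length; the fingertips stand tips_ahead ahead of it and the grasp point (between the pads) lies 3 mm ahead of it (tips_ahead is the distance from the TCP to the fingertips, in m); z points along the fingers, y is the line along which they close (so a half turn about z gives the same grasp; the last joint's range is limited). The gripper opens to 85 mm and grips with 20 to 120 N. Pads are 22 mm wide; open, the fingers measure 114 mm over their backs; the gripper's body (76 mm by 85 mm) begins 54 mm behind the grasp point. The pads swing forward as they close: fully open they stand 13 mm farther back than shut.
Start: joints at [53.612, 21.807, 74.336, -0, 83.858, -12.336], TCP at [0.224, 0.502, 0.253] pointing down, gripper open.
Joint ranges: [-178.18, 178.18], [-50.72, 133.34], [12.68, 142.11], [-81.47, 261.47], [9.98, 163.14], [-165.26, 165.26]. Speed limits (degrees/s): [136.94, 136.94, 180, 180, 180, 180].

### API

Orientations are given as a 3x3 rotation matrix whose columns are the frame's x, y, z axes.
In Python, from rig import observe, get_image, close_job, tips_ahead gives the robot as it stands.
- The arm moves only by the tool send_path, called after "Call:" in YAML: its name, and indented under it one key for each argument. Schema: {"type":"object","properties":{"plan":{"type":"array","items":{"type":"array","items":{"type":"number"},"minItems":5,"maxItems":5},"minItems":1,"maxItems":10},"squeeze":{"type":"number"},"only":{"type":"string"},"quiet":{"type":"boolean"},"lines":{"type":"string"}},"required":["plan"],"additionalProperties":false}. plan is a list of rows, 1 to 10 of them, each of 5 numbers: dx, dy, dz in shares of the most that a row can go, 1 being 50 mm, then a turn about the tool's z in units of 10 degrees, then the finger opening in m; each row shifts and turns the commanded pose from where the row before left it, along the tool's axes as they then stand; what a row does not reach is not made up. A row lasts 1/10 s, in which the tool goes at most 0.05 m and 8.59 degrees, less where a joint would pass 70% of its speed; a pose out of reach is approached as far as the arm can. The fingers move at their own pace and stop on an object; squeeze is the grip in N (left out, the last holds). Time passes only in rows, so rows that do not move let the fingers close. The tool returns the time, the measured TCP pose, the force, the opening and the grip force at its end. only (a regular expression) keeps the lines of the reply that match it, lines (a string "A,B") keeps lines A to B, and quiet returns only ok. Input that does not fit is refused with a message, and nothing moves.
- observe(): the state, without advancing time (a new reading comes with each control period).
- get_image(name): name is "scene" or "top" or "wrist"; returns a dict with "pixels" (420x560x3 uint8, red, green, blue), "depth" (420x560 float32, m along the optical axis (not along the pixel's ray), 0 where there is no reading), "K" (3x3 intrinsics, pixels), "extrinsics" (4x4, takes a point from world to camera coordinates). Camera axes: x right, y down, z forward; pixel columns grow to the right and rows downward; lengths in m; the calibration is good to about 2 mm. A picture is of the moment at which its call begins.
- close_job(): hands the job in; it is judged then, once.
The state is a dict: "time_s": time; "q": joint angles; "qvel": joint speeds; "joint_efforts": joint torques, N m; "position": TCP position; "tool_rot": TCP orientation; "ft_force": force on the tool from outside, world axes, zero at the start; "wrist_torque": the same for the moment, N m; "grip_width": finger opening in m; "gripper_force": force on a finger pad.
Only numpy, scipy, OpenCV 4.12 (cv2) and the standard library are available. Lean on these libraries where they do the work, as an engineer would, in place of code of your own. Each camera call takes 0.05 s, during which the arm holds its last target. There are 200 camera calls.

### The job

Pack a thread order at the haberdashery counter: with the pull hook, and without touching the tin by hand while it is still out there, drag the round tin from the far side of the counter onto the middle of the packing mat. Then stand every thread spool from the counter upright in the tin (not the stock on the dish and rack), and once they are all in, squeeze the trigger of the clamped barcode scanner fully and let it go. Finish with the hook standing back on its felt strip, and leave the button jar, the pincushion and the chalk box where they are.

Things in the scene. Friction and masses are not known exactly. Their poses are not given: they have to be found in the camera images.
- tin: Open, empty round tin of bare metal, loose, 0.35 kg: 220 mm outside diameter, 35 mm high, wall 3 mm, floor 4 mm thick. Origin: centre of its underside; z up. It starts on the far side of the counter, too far out to load. It slides on the counter and over the mat.
- mat: Packing mat: a 270 mm square of cork with a grey border, lying flush in the counter (nothing to catch on, 1 mm or less). Origin: its centre, at counter height. Does not move during the job.
- pad: Felt strip, 270 by 90 mm, flush in the counter (1 mm or less), the hook's home. Origin at counter height, on its long centre line (x axis), 20 mm behind (-x) the middle of the strip; the hook's origin starts over it with the same yaw, give or take.
- hook: Pull hook, loose, 0.12 kg, stands by itself like a little bridge on its front blade and rear foot. x runs along it towards the blade. Origin: at its underside, below the grip point, close to the balance point. Bar with centre line at z = 43 mm: wooden handle, 18 by 18 mm section, x = -80 to +30 mm; then 8 by 8 mm steel bar to the blade.
- hook_grip (a point): Where to grip the hook's handle: on the bar's centre line, 43 mm above the hook's origin. Grip it from above, fingers closing across the bar (hook's y).
- hook_blade (a point): Middle of the lower edge of the hook's blade, at hook x = 130 mm, z = 0. The blade is an upright steel plate across the bar: 5 mm thick (x = 127.5 to 132.5), 50 mm wide in y, z = 0 to 45 mm. Lower it inside the tin's near wall and pull. The rear foot is a like plate, x = -88 to -80 mm.
- spool1: Thread spool, loose, 50 g, 36 mm diameter, 38 mm tall, white end discs, standing upright on the counter. Origin: centre of its underside, z along its axis. May be absent (then None).
- spool2: Thread spool, loose, 50 g, 44 mm diameter, 36 mm tall, white end discs, standing upright on the counter. Origin: centre of its underside, z along its axis. May be absent (then None).
- spool3: Thread spool, loose, 50 g, 36 mm diameter, 38 mm tall, white end discs, standing upright on the counter. Origin: centre of its underside, z along its axis. May be absent (then None).
- spool4: Thread spool, loose, 50 g, 44 mm diameter, 36 mm tall, white end discs, standing upright on the counter. Origin: centre of its underside, z along its axis. May be absent (then None).
- spool5: Thread spool, loose, 50 g, 36 mm diameter, 38 mm tall, white end discs, standing upright on the counter. Origin: centre of its underside, z along its axis. May be absent (then None).
- scanner: Pistol-shaped barcode scanner clamped on its side on a fixed bracket; 28 mm thick (z = 45 to 73 mm). Origin at counter height under the grip. Barrel along y, lens to +y, y = -45 to 110, x = 26 to 76 mm. The grip, a bar at y = -13 to +13 mm, runs from the barrel towards -x to x = -56 mm, free underneath (bracket and 8 mm base plate at x > 0). Trigger on the grip's +y side.
- trigger (a joint): Sprung trigger of the scanner: lever 60 mm long, 7 thick, 18 high, upright hinge at scanner x = 28, y = 20.5 mm, free end towards -x. 0 = released (at x = -15 mm its outer face is at y = 34 mm), 0.22 rad = fully squeezed, at its stop (outer face at y = 24 mm). Springs back by itself; at x = -15 mm about 4 N starts it and 9 N squeezes it fully.
- squeeze (a point): Point midway between the back of the scanner's grip and the outer face of the squeezed trigger (scanner x = -15, y = +5 mm), 59 mm above the counter: centre the fingers here from above, closing along the scanner's y; open they must span 60 mm or more, and they come to rest at about 37 mm.
- button_jar: Bystander: closed glass button jar, 60 mm diameter, 75 mm tall. Origin: centre of underside. Leave it alone.
- pincushion: Bystander: round pincushion, 72 mm diameter, 34 mm high. Origin: centre of underside. Leave it alone.
- chalk_box: Bystander: closed cardboard box, 60 by 90 by 30 mm. Origin: centre of underside. Leave it alone.
Things that resemble listed ones, but are neither listed nor needed, are in the scene too. What is shaped like the spool5 but pink or purple is not meant.

How it is judged:
By the outcome, as a careful person would: the job done as asked, in the order asked, and still so for the second after the job is handed in, with the robot touching nothing.
Of spool1, spool2, spool3, spool4, spool5 only 3 to 5 are there at a start; the rules pass over those that are not, and their reading is None.
At some moment in a run one of spool1, spool2, spool3, spool4, spool5, tin may be knocked a few centimetres aside while the robot is not near it.
It also fails if it takes over 208 s, if anything falls off the work surface, if the arm or the gripper's body presses on something with over 40 N, if the wrist force passes 120 N, or if a joint passes its speed limit or range.

## Working session

There is one attempt and no reset: what is moved stays moved. The work goes in short steps, Python scripts to look and compute and a tool call to move; the robot and the scene stay as the last step left them, time stands still between calls to the robot, and variables do not carry over. Pictures are saved under pics/ and viewed, at most 14 in all, crops included, and the job is handed in when it is done.

```bash
mkdir -p pics; ls; cat > h.py <<'E'
import numpy as np, cv2
from rig import observe, get_image, close_job, tips_ahead
def save(im,name,crop=None,scale=1):
    p=im["pixels"][...,::-1]
    if crop: u0,v0,u1,v1=crop; p=p[v0:v1,u0:u1]
    if scale!=1: p=cv2.resize(p,None,fx=scale,fy=scale,interpolation=cv2.INTER_CUBIC)
    cv2.imwrite("pics/"+name+".png",p)
def cloud(im):
    K,E,d=im["K"],im["extrinsics"],im["depth"]
    v,u=np.mgrid[:420,:560]
    c=np.stack([(u-K[0,2])/K[0,0]*d,(v-K[1,2])/K[1,1]*d,d],-1)
    w=(c-E[:3,3])@E[:3,:3]
    w[d==0]=np.nan
    return w
def onplane(im,u,v,z):
    K,E=im["K"],im["extrinsics"]
    r=E[:3,:3].T@np.array([(u-K[0,2])/K[0,0],(v-K[1,2])/K[1,1],1])
    o=-E[:3,:3].T@E[:3,3]
    return o+r*(z-o[2])/r[2]
E
python3 - <<'E'
from h import *
import pickle
ims={n:get_image(n) for n in("scene","top","wrist")}
pickle.dump(ims,open("i0.pkl","wb"))
for n in("top","scene"): save(ims[n],n+"0",None,1.42)
for n in ims: print(n,ims[n]["K"][0,0],np.linalg.inv(ims[n]["extrinsics"])[:3,3])
s=observe();print(s["position"],s["tool_rot"],s["grip_width"],tips_ahead)
E
```

```text
pics
scene 520.800229597714 [1.41686099 0.23894814 1.05115478]
top 430.97512376800927 [4.45228072e-01 1.57643813e-04 1.18181799e+00]
wrist 325.4661722061449 [0.14746624 0.53540492 0.3737933 ]
[0.22404587 0.50210436 0.25285552] [[-9.13180116e-01  4.07555687e-01 -6.61818188e-04]
 [ 4.07556141e-01  9.13179763e-01 -8.44210106e-04]
 [ 2.60296347e-04 -1.04064395e-03 -9.99999425e-01]] 0.0848786590083369 0.022
```

View pics/top0.png

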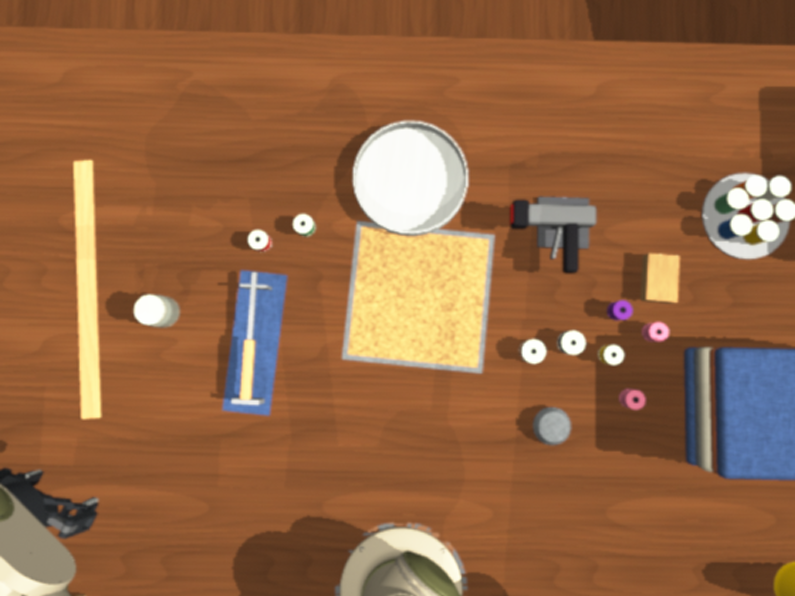

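View pics/scene0.png

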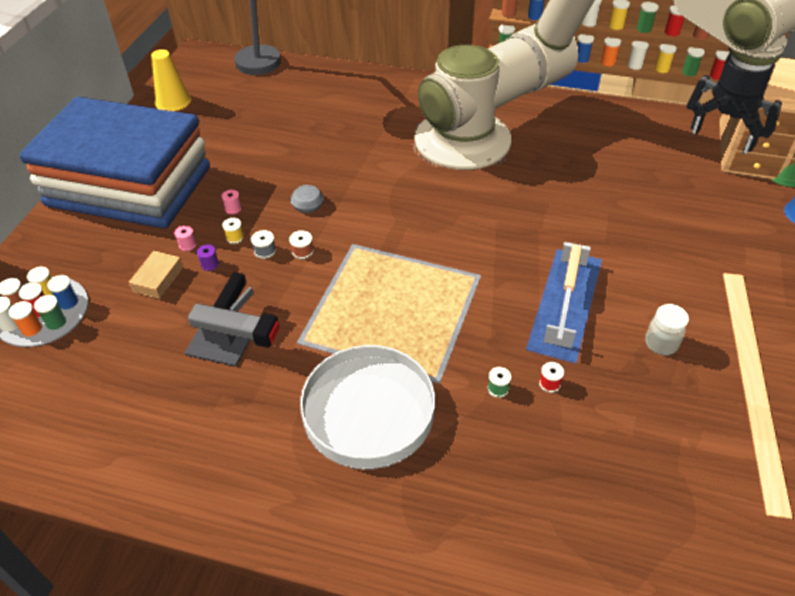

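Top picture (pixels ×1.42) shows:
- **Tin:** (410,178).
- **Mat:** (419,297).
- **Hook:** on the felt strip at (254,342), blade at (255,286).
- **Scanner:** (565,220).
- **Spools:** red (258,240), green (303,224), brown (533,351), grey (572,343), yellow (613,355).
- **Lookalikes:** purple (622,310), pink (658,331) and (635,400), plus the stock on the dish at (748,215).

The five white-ended spools fit the description; the pink and purple ones don't. I'll check this in a crop and measure.

```bash
python3 - <<'E'
from h import *
import pickle
ims=pickle.load(open("i0.pkl","rb"))
a=ims["scene"]["pixels"][120:200,110:230,::-1]; b=ims["top"]["pixels"][205:295,360:480,::-1]
A=cv2.resize(a,(600,400),interpolation=cv2.INTER_CUBIC)[:, :]
cv2.imwrite("pics/crop1.png",cv2.resize(np.vstack([cv2.resize(a,(480,320),interpolation=2),cv2.resize(b,(360,270),interpolation=2).copy() if 0 else cv2.resize(b,(480,270),interpolation=2)]),None,fx=1,fy=1))
W={n:cloud(ims[n]) for n in("top","scene")}
top=W["top"]
print("table z",np.nanmedian(top[200:400:7,100:250:7,2]))
m=((top[...,2]>0.02)&(top[...,2]<0.09)).astype(np.uint8)
n,l,st,c=cv2.connectedComponentsWithStats(m)
for i in range(1,n):
    if st[i,4]<25: continue
    p=top[l==i]; zt=np.percentile(p[:,2],90); q=p[p[:,2]>zt-0.006]
    (cx,cy),(w,h),an=cv2.minAreaRect((q[:,:2]*1000).astype(np.float32))
    # scene points near, at top height
    s=W["scene"].reshape(-1,3); s=s[(np.hypot(s[:,0]-cx/1000,s[:,1]-cy/1000)<max(w,h)/2000+.012)&(s[:,2]>0.02)]
    zs=np.percentile(s[:,2],90) if len(s) else 0
    s=s[s[:,2]>zs-0.005] if len(s) else np.zeros((1,3))
    sc=cv2.minAreaRect((s[:,:2]*1000).astype(np.float32))
    col=ims["top"]["pixels"][l==i].mean(0).astype(int)
    print(c[i].round()*1.42//1,st[i,4],"c",round(cx,1),round(cy,1),"wh",round(w),round(h),round(an),"z",round(zt*1000,1),"| scene",np.round(sc[0],1),np.round(sc[1]),round(zs*1000,1),col)
for nm,(u,v) in dict(m1=(357,224),m2=(494,235),m3=(482,372),m4=(343,360),p1=(241,271),p2=(287,275),p3=(269,414),p4=(223,410)).items():
    print(nm,onplane(ims["top"],u/1.42,v/1.42,0)[:2].round(4))
E
```

```text
table z 0.0006515886614695733
[410. 170.] 495 c 772.8 1.5 wh 219 215 1 z 36.9 | scene [774.8   1.1] [221. 216.] 36.1 [193 190 179]
[755. 208.] 1672 c 721.5 -658.7 wh 124 126 5 z 60.2 | scene [ 719.3 -649.8] [122. 121.] 59.2 [203 202 191]
[555. 225.] 1417 c 656.4 -261.4 wh 154 124 87 z 76.6 | scene [ 684.3 -271.7] [159. 113.] 75.3 [103  98  95]
[302. 224.] 149 c 676.3 203.4 wh 35 32 46 z 40.7 | scene [678.2 203.6] [35. 33.] 40.6 [234 237 225]
[258. 239.] 152 c 643.8 287.3 wh 33 32 47 z 41.3 | scene [645.7 287. ] [36. 34.] 39.8 [237 233 222]
[660. 276.] 777 c 590.1 -481.6 wh 61 91 87 z 32.7 | scene [ 592.7 -480.6] [62. 92.] 32.0 [235 195 118]
[248. 349.] 643 c 456.6 292.3 wh 47 233 89 z 53.9 | scene [462.9 287.7] [240.  47.] 52.8 [227 220 184]
[154. 309.] 542 c 504.7 467.8 wh 52 51 78 z 77.4 | scene [507.1 467.8] [52. 53.] 76.4 [226 225 214]
[620. 309.] 161 c 526.0 -401.7 wh 32 35 3 z 40.9 | scene [ 528.5 -400.9] [38. 33.] 40.3 [148  72 174]
[656. 330.] 167 c 486.2 -468.9 wh 35 33 2 z 40.3 | scene [ 488.9 -468.1] [38. 32.] 39.3 [221 150 174]
[570. 342.] 228 c 462.9 -309.2 wh 42 42 33 z
[... 231 characters left out ...]
3.8] [36. 34.] 39.9 [226 226 211]
[698. 407.] 1302 c 349.8 -534.5 wh 17 216 89 z 84.5 | scene [ 356.2 -589.6] [218. 126.] 144.8 [101 103 102]
[633. 399.] 163 c 360.2 -423.8 wh 32 34 0 z 40.5 | scene [ 363.  -423.6] [33. 34.] 39.6 [194 105 123]
[550. 426.] 490 c 305.6 -273.8 wh 58 56 26 z 34.1 | scene [ 309.7 -273.4] [59. 55.] 33.6 [149 152 150]
[377. 568.] 307 c 44.4 47.6 wh 9 64 45 z 77.5 | scene [32.1 34.2] [50. 74.] 210.4 [116 110  88]
[789. 585.] 111 c 30.6 -703.8 wh 8 29 73 z 40.5 | scene [  27.6 -719.6] [14. 27.] 118.4 [138 111   7]
m1 [0.6848 0.1025]
m2 [ 0.6692 -0.1661]
m3 [ 0.4025 -0.1457]
m4 [0.4196 0.1214]
p1 [0.587  0.3248]
p2 [0.5812 0.2353]
p3 [0.3144 0.2588]
p4 [0.32   0.3465]
```

View pics/crop1.png

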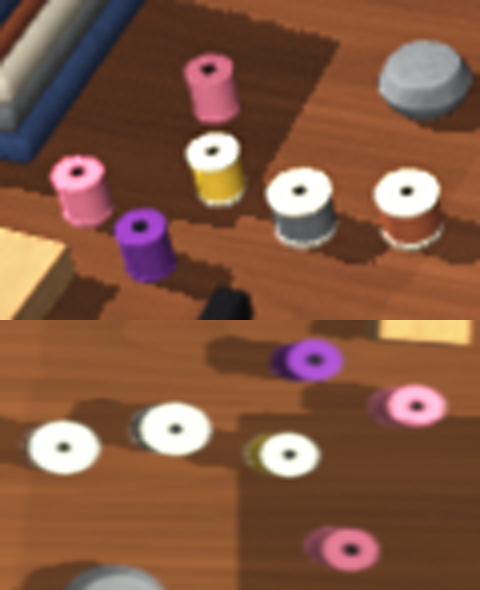

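The crop confirms it. Brown (410,210), grey (300,205) and yellow (215,165) have white end discs, while the pink and purple ones are one colour throughout. With red and green, that makes five spools to pack. Next I'll move over the hook for a close look.

```bash
cat >> h.py <<'E'
def plan(x,y,z,head=None):
    "translation in present tool axes, then turn (deg); heading of tool x, mod 180"
    s=observe(); R=np.array(s["tool_rot"]); d=R.T@(np.array([x,y,z])-s["position"])
    h=np.degrees(np.arctan2(R[1,0],R[0,0]))
    t=0 if head is None else -((head-h+90)%180-90)
    print("t",round(s["time_s"],1),"d",d.round(4),"turn",round(t,2),"head",round(h,2),"q6",round(s["q"][5]),"pos",np.round(s["position"],4),"w",round(s["grip_width"],4))
E
python3 -c "
from h import *
plan(0.437,0.292,0.253,175.1)"
```

```text
t 0.1 d [-2.801e-01 -1.051e-01 -1.000e-04] turn -19.15 head 155.95 q6 -12 pos [0.224  0.5021 0.2529] w 0.0849
```

The rows are not in the units I measure in: shifts go in shares of 50 mm and turns go in units of 10 degrees. I convert before sending: -0.035 m is -0.7, -0.0131 m is -0.262.

Call:
send_path:
  plan:
    - [-0.7,-0.262,0,0,0.085]
    - [-0.7,-0.262,0,0,0.085]
    - [-0.7,-0.262,0,0,0.085]
    - [-0.7,-0.262,0,0,0.085]
    - [-0.7,-0.262,0,0,0.085]
    - [-0.7,-0.262,0,0,0.085]
    - [-0.7,-0.262,0,0,0.085]
    - [-0.7,-0.262,0,0,0.085]
    - [0,0,0,0,0.085]

```text
time_s: 1.05
position: [0.4397, 0.2898, 0.2528]
tool_rot: [[-0.911, 0.412, 0.0], [0.412, 0.911, -0.001], [-0.0, -0.001, -1.0]]
ft_force: [-0.5, 1.4, -0.1]
grip_width: 0.085
gripper_force: 0.0
```

Call:
send_path:
  plan:
    - [0,0,0,-0.64,0.085]
    - [0,0,0,-0.64,0.085]
    - [0,0,0,-0.635,0.085]
    - [0,0,0,0,0.085]
    - [0,0,0,0,0.085]

```text
time_s: 1.55
position: [0.4368, 0.2927, 0.2532]
tool_rot: [[-0.996, 0.088, -0.0], [0.088, 0.996, -0.0], [0.0, -0.0, -1.0]]
ft_force: [-0.0, 0.8, -1.2]
grip_width: 0.0852
gripper_force: 0.0
```

```bash
python3 - <<'E'
from h import *
import pickle
w=get_image("wrist"); pickle.dump(w,open("w1.pkl","wb")); save(w,"w1",None,1.42)
plan(0.437,0.292,0.1,175.1)
E
```

```text
t 1.6 d [-0.0003 -0.0006  0.1533] turn -0.13 head 174.97 q6 -64 pos [0.4368 0.2926 0.2533] w 0.0849
```

View pics/w1.png

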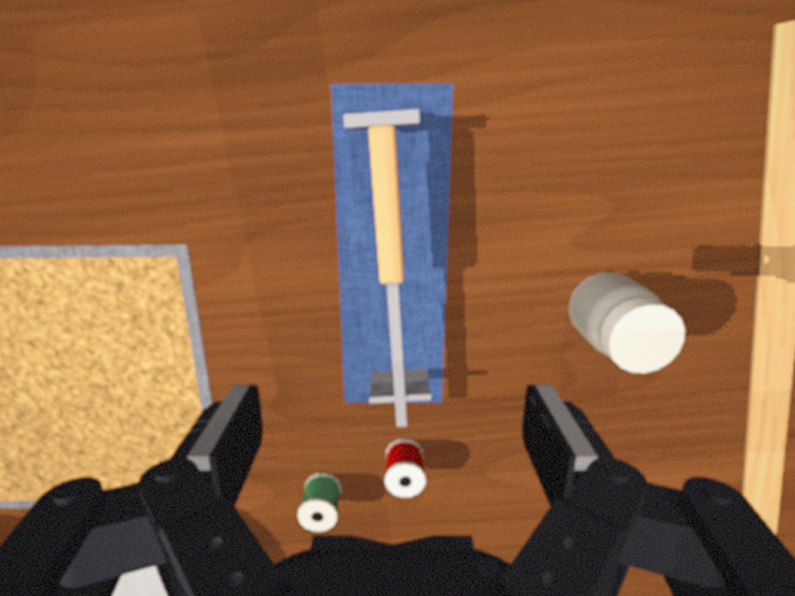

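The wrist view shows the handle from (382,126) to (391,283), the foot at (382,118), the blade near (400,398), and the strip corners at (331,84), (453,84), (443,402), (345,403). I'll compute the hook pose from these.

```bash
python3 - <<'E'
from h import *
import pickle
w=pickle.load(open("w1.pkl","rb")); P=cloud(w)
f=lambda u,v,z:onplane(w,u/1.42,v/1.42,z)[:2]
a,b=f(382,126,.052),f(391,283,.052); print("handle ends",a,b,"len",np.linalg.norm(b-a),"yaw",np.degrees(np.arctan2(*(b-a)[::-1])))
print("origin est",a+(b-a)*80/110)
pix=np.array([[331,84],[453,84],[443,402],[345,403]]); c=[f(u,v,0) for u,v in pix]
print("pad",(c[0]+c[1])/2,(c[2]+c[3])/2,"yaw",np.degrees(np.arctan2(*((c[2]+c[3]-c[0]-c[1])[::-1]))))
q=P.reshape(-1,3); q=q[(q[:,2]>.03)&(q[:,2]<.065)&(q[:,0]<.6)&(q[:,0]>.3)&(abs(q[:,1]-.29)<.06)]
print(len(q),q.max(0),q.min(0),np.percentile(q[:,2],[50,90]))
h=q[(q[:,0]<.44)&(q[:,0]>.375)]; cc=[h[abs(h[:,0]-x)<.004].mean(0) for x in(.38,.40,.42,.435)]; print(np.round(cc,4))
d=P[280,270:281]; 
print("jar",f(610,300,0))
E
```

```text
handle ends [0.34658136 0.29351601] [0.45457206 0.28974787] len 0.10805642035142639 yaw -1.9984192982579017
origin est [0.42512005 0.29077554]
pad [0.31704815 0.30277775] [0.58728981 0.28056603] yaw -4.698696641532111
3612 [0.57979131 0.31785856 0.05487411] [0.33651098 0.26260192 0.03004727] [0.05075386 0.05280808]
[[0.3799 0.2917 0.052 ]
 [0.3999 0.2912 0.0519]
 [0.42   0.2909 0.0519]
 [0.435  0.2901 0.052 ]]
jar [0.50294847 0.4744214 ]
```

Scaled: 0.011 m is 0.22, -0.0029 m is -0.058, -3.2 degrees is -0.32.

Call:
send_path:
  plan:
    - [0.22,-0.058,0.6,0,0.06]
    - [0,0,0.8,-0.32,0.06]
    - [0,0,0.8,0,0.06]
    - [0,0,0.8,0,0.06]
    - [0,0,0.6,0,0.06]
    - [0,0,0.35,0,0.06]
    - [0,0,0.2,0,0.06]
    - [0,0,0,0,0.06]
    - [0,0,0,0,0.06]
  quiet: true

```text
ok
```

Call:
send_path:
  plan:
    - [0,0,0,0,0.01]
    - [0,0,0,0,0.01]
    - [0,0,0,0,0.01]
    - [0,0,0,0,0.01]
    - [0,0,0,0,0.01]
    - [0,0,0,0,0.01]
    - [0,0,0,0,0.01]
  squeeze: 60

```text
time_s: 3.2
position: [0.4262, 0.2906, 0.0464]
tool_rot: [[-1.0, 0.03, 0.001], [0.03, 1.0, 0.0], [-0.001, 0.0, -1.0]]
ft_force: [-1.9, 0.7, 5.6]
grip_width: 0.017
gripper_force: 58.6
```

```bash
python3 -c "
from h import *
plan(.4256,.2907,.046,178.2)"
```

```text
t 3.2 d [0.0006 0.0001 0.0004] turn 0.1 head 178.3 q6 -67 pos [0.4262 0.2906 0.0464] w 0.017
```

Scaled: -0.03 m is -0.6, -0.02 m is -0.4.

Call:
send_path:
  plan:
    - [0,0,-0.4,0,0.01]
    - [0,0,-0.6,0,0.01]
    - [0,0,-0.6,0,0.01]
    - [0,0,0,0,0.01]
    - [0,0,0,0,0.01]
  quiet: true

```text
ok
```

Call:
send_path:
  plan:
    - [-0.296,-0.614,0,0,0.01]
    - [-0.296,-0.614,0,0,0.01]
    - [-0.296,-0.614,0,0,0.01]
    - [-0.296,-0.614,0,0,0.01]
    - [-0.296,-0.614,0,0,0.01]
    - [-0.296,-0.614,0,0,0.01]
    - [-0.296,-0.614,0,0,0.01]
    - [-0.296,-0.614,0,0,0.01]
    - [-0.296,-0.614,0,0,0.01]
    - [-0.296,-0.614,0,0,0.01]
  quiet: true

```text
ok
```

Call:
send_path:
  plan:
    - [0,0,0,-0.37,0.01]
    - [0,0,0,-0.37,0.01]
    - [0,0,0,0,0.01]
    - [0,0,0,0,0.01]
    - [0,0,0,0,0.01]

```text
time_s: 5.2
position: [0.5645, -0.0205, 0.1253]
tool_rot: [[-0.995, -0.098, -0.001], [-0.098, 0.995, 0.0], [0.001, 0.0, -1.0]]
ft_force: [0.4, -0.0, -1.2]
grip_width: 0.0171
gripper_force: 59.1
```

```bash
python3 - <<'E'
from h import *
w=get_image("wrist"); t=get_image("top")
import pickle; pickle.dump((w,t),open("w2.pkl","wb"))
cv2.imwrite("pics/w2.png",np.hstack([w["pixels"][:,:,::-1],t["pixels"][60:270,170:430,::-1].repeat(2,0).repeat(2,1)[:, :]])[:, :][:, :1080][::1, ::1] if 0 else cv2.resize(np.hstack([w["pixels"][:,:,::-1],cv2.resize(t["pixels"][60:270,170:450,::-1],(560,420))]),(800,300)))
plan(.565,-.0199,.126,185.7)
E
```

```text
t 5.3 d [-0.0005  0.0006 -0.0004] turn -0.03 head -174.33 q6 -110 pos [ 0.5646 -0.0206  0.1256] w 0.0169
```

View pics/w2.png

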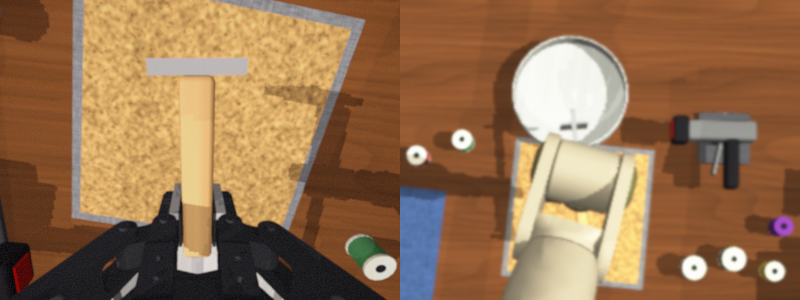

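The hook is held straight in the jaws, and the top view (right half) shows the blade over the tin's near part at (575,117). I'll check the blade and tin numerically.

```bash
python3 - <<'E'
from h import *
import pickle
w,t=pickle.load(open("w2.pkl","rb")); P=cloud(t).reshape(-1,3)
d=np.array([.995,.0985]);n=np.array([-.0985,.995])
b=P[(P[:,0]>.65)&(P[:,0]<.85)&(abs(P[:,1])<.1)&(P[:,2]>.09)&(P[:,2]<.16)]
r=(b[:,:2]-[.5646,-.0206]); print("blade/bar along",(r@d).max(),"lat",(r@n).min(),(r@n).max(),len(b),np.percentile(b[:,2],[5,50,95]), (r@d)[abs(r@n)>.01].mean())
m=P[(P[:,2]>.028)&(P[:,2]<.045)&(P[:,0]>.64)&(P[:,0]<.9)&(abs(P[:,1])<.13)]
print("tin",cv2.minEnclosingCircle((m[:,:2]*1000).astype(np.float32)), cv2.fitEllipse((m[:,:2]*1000).astype(np.float32)))
E
```

```text
blade/bar along 0.15422626821247107 lat -0.023113484603480308 0.026890561566911473 159 [0.09556872 0.12427071 0.12843483] 0.1273931289019985
tin ((773.0594482421875, 1.9654643535614014), 110.1579818725586) ((772.2615356445312, 1.706883430480957), (215.6038818359375, 215.71896362304688), 100.06065368652344)
```

Scaled: 0.015 m is 0.3, 0.02 m is 0.4.

Call:
send_path:
  plan:
    - [0,0,0.4,0,0.01]
    - [0,0,0.4,0,0.01]
    - [0,0,0.3,0,0.01]
    - [0,0,0.16,0,0.01]
    - [0,0,0.12,0,0.01]
    - [0,0,0,0,0.01]
    - [0,0,0,0,0.01]

```text
time_s: 6.0
position: [0.565, -0.0208, 0.0574]
tool_rot: [[-0.995, -0.099, 0.001], [-0.099, 0.995, -0.0], [-0.001, -0.0, -1.0]]
ft_force: [0.0, -0.8, -0.6]
grip_width: 0.0169
gripper_force: 59.1
```

Call:
send_path:
  plan:
    - [0.12,0,0,0,0.01]
    - [0.12,0,0,0,0.01]
    - [0.12,0,0,0,0.01]
    - [0.12,0,0,0,0.01]
    - [0.12,0,0,0,0.01]
    - [0.2,0,0,0,0.01]
    - [0.2,0,0,0,0.01]
    - [0.2,0,0,0,0.01]
    - [0.2,0,0,0,0.01]
    - [0,0,0,0,0.01]

```text
time_s: 7.0
position: [0.4934, -0.0277, 0.0568]
tool_rot: [[-0.995, -0.099, -0.002], [-0.099, 0.995, 0.0], [0.002, 0.001, -1.0]]
ft_force: [-1.4, -0.3, -1.5]
grip_width: 0.0171
gripper_force: 59.1
```

```bash
python3 - <<'E'
from h import *
t=get_image("top");s=get_image("scene");save(s,"s3",(150,180,430,390),2.5)
for im in(t,s):
    P=cloud(im).reshape(-1,3);m=P[(P[:,2]>.028)&(P[:,2]<.045)&(P[:,0]>.56)&(P[:,0]<.9)&(abs(P[:,1])<.14)]
    print("tin",cv2.minEnclosingCircle((m[:,:2]*1000).astype(np.float32)), cv2.fitEllipse((m[:,:2]*1000).astype(np.float32)))
plan(.544-.23,-.044,.0566,185.7)
E
```

```text
tin ((720.074462890625, -2.654113531112671), 110.2457046508789) ((719.5894775390625, -2.597097158432007), (214.70741271972656, 215.78773498535156), 6.9590983390808105)
tin ((720.3438110351562, -1.8297455310821533), 112.01464080810547) ((723.8120727539062, -2.653254508972168), (211.2134552001953, 217.5107421875), 7.000129222869873)
t 7.1 d [0.1814 0.0018 0.0004] turn -0.01 head -174.31 q6 -113 pos [ 0.4947 -0.0278  0.0568] w 0.0173
```

View pics/s3.png

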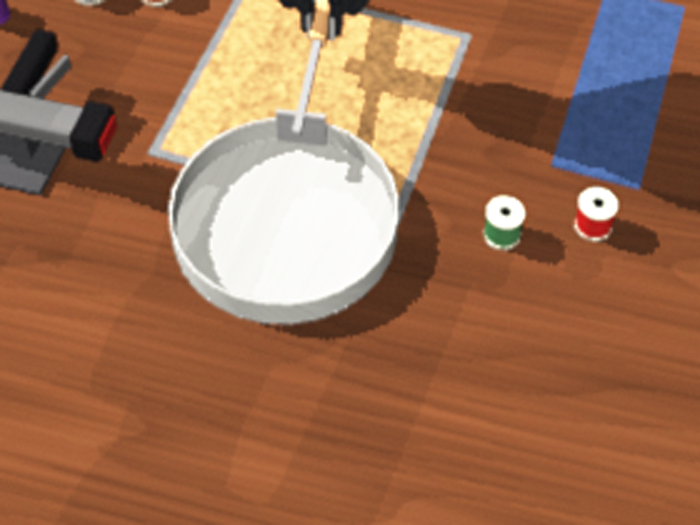

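The blade is hooked inside the near wall at (302,127) and the tin is following. I'll keep pulling.

Scaled: 0.01 m is 0.2, 0.006 m is 0.12.

Call:
send_path:
  plan:
    - [0.12,0,0,0,0.01]
    - [0.2,0,0,0,0.01]
    - [0.2,0,0,0,0.01]
    - [0.2,0,0,0,0.01]
    - [0.2,0,0,0,0.01]
    - [0.2,0,0,0,0.01]
    - [0.2,0,0,0,0.01]
    - [0.2,0,0,0,0.01]
    - [0.2,0,0,0,0.01]
    - [0.2,0,0,0,0.01]
  quiet: true

```text
ok
```

Call:
send_path:
  plan:
    - [0.2,0,0,0,0.01]
    - [0.2,0,0,0,0.01]
    - [0.2,0,0,0,0.01]
    - [0.2,0,0,0,0.01]
    - [0.2,0,0,0,0.01]
    - [0.12,0,0,0,0.01]
    - [0.08,0,0,0,0.01]
    - [0,0,0,0,0.01]
    - [0,0,0,0,0.01]

```text
time_s: 9.0
position: [0.3396, -0.0432, 0.0568]
tool_rot: [[-0.995, -0.099, -0.001], [-0.099, 0.995, 0.0], [0.001, 0.0, -1.0]]
ft_force: [0.4, -0.6, -1.3]
grip_width: 0.0172
gripper_force: 59.1
```

```bash
cat >> h.py <<'E'
def tin(c=(.544,-.022)):
    for n in("top","scene"):
        P=cloud(get_image(n)).reshape(-1,3);m=P[(P[:,2]>.028)&(P[:,2]<.045)&(np.hypot(P[:,0]-c[0],P[:,1]-c[1])<.15)&(np.hypot(P[:,0]-c[0],P[:,1]-c[1])>.085)]
        print("tin",n,np.round(cv2.fitEllipse((m[:,:2]*1000).astype(np.float32))[:2],1))
E
python3 - <<'E'
from h import *
tin((.561,-.02))
plan(.544-.23,-.044,.0566,185.7)
E
```

```text
tin top [[566.  -18. ]
 [215.2 215.5]]
tin scene [[570.  -17.8]
 [211.5 218.1]]
t 9.1 d [0.0258 0.0017 0.0002] turn 0.01 head -174.29 q6 -123 pos [ 0.3398 -0.0432  0.0568] w 0.0169
```

Call:
send_path:
  plan:
    - [0.06,0,0,0,0.01]
    - [0.1,-0.01,0,0,0.01]
    - [0.1,-0.01,0,0,0.01]
    - [0.1,-0.01,0,0,0.01]
    - [0.06,0,0,0,0.01]
    - [0.03,0,0,0,0.01]
    - [0,0,0,0,0.01]
    - [0,0,0,0,0.01]

```text
time_s: 9.9
position: [0.3174, -0.0469, 0.0568]
tool_rot: [[-0.995, -0.099, -0.001], [-0.099, 0.995, 0.0], [0.001, 0.0, -1.0]]
ft_force: [0.5, 0.1, -1.0]
grip_width: 0.017
gripper_force: 59.1
```

```bash
python3 - <<'E'
from h import *
tin()
plan(.544-.23,-.044,.0566,185.7)
t=get_image("top");save(t,"t4",(200,120,380,420),2)
E
```

```text
tin top [[544.3 -21.7]
 [215.5 215.7]]
tin scene [[548.3 -21.7]
 [212.  217.6]]
t 10.0 d [0.0032 0.0032 0.0002] turn 0.01 head -174.29 q6 -126 pos [ 0.3175 -0.0469  0.0568] w 0.0172
```

View pics/t4.png

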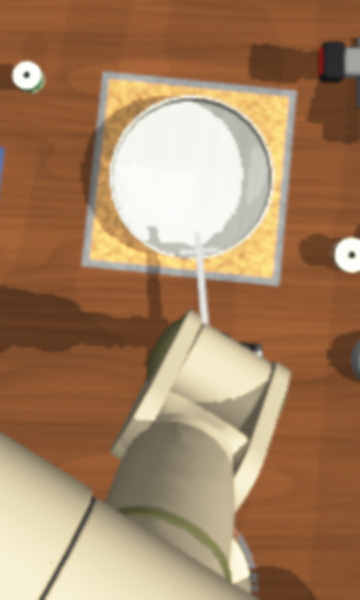

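The tin is centred on the mat, with equal margins in the crop (tin at about (192,178) inside the border). Now the hook goes back to its strip.

Call:
send_path:
  plan:
    - [-0.12,0,0,0,0.01]
    - [-0.14,0,0,0,0.01]
    - [0,0,-0.4,0,0.01]
    - [0,0,-0.6,0,0.01]
    - [0,0,-0.6,0,0.01]
    - [0,0,0,0.35,0.01]
    - [0,0,0,0.35,0.01]
    - [0,0,0,0.35,0.01]
    - [0,0,0,0,0.01]

```text
time_s: 10.95
position: [0.3309, -0.0456, 0.1369]
tool_rot: [[-0.996, 0.084, 0.0], [0.084, 0.996, -0.0], [-0.0, -0.0, -1.0]]
ft_force: [-0.5, 0.2, -0.4]
grip_width: 0.0169
gripper_force: 59.2
```

```bash
python3 -c "
from h import *
tin()
plan(.432,.293,.1264,175.2)"
```

```text
tin top [[544.3 -21.7]
 [215.4 215.6]]
tin scene [[546.7 -21.6]
 [215.5 216.3]]
t 11.1 d [-0.0732  0.3457  0.0104] turn 0.11 head 175.31 q6 -114 pos [ 0.3308 -0.0456  0.1368] w 0.0171
```

Scaled: 0.0346 m is 0.692, -0.0073 m is -0.146.

Call:
send_path:
  plan:
    - [-0.146,0.692,0,0,0.01]
    - [-0.146,0.692,0,0,0.01]
    - [-0.146,0.692,0,0,0.01]
    - [-0.146,0.692,0,0,0.01]
    - [-0.146,0.692,0,0,0.01]
    - [-0.146,0.692,0,0,0.01]
    - [-0.146,0.692,0,0,0.01]
    - [-0.146,0.692,0,0,0.01]
    - [-0.146,0.692,0,0,0.01]
    - [-0.146,0.692,0,0,0.01]
  quiet: true

```text
ok
```

Call:
send_path:
  plan:
    - [0,0,0.4,0,0.01]
    - [0,0,0.6,0,0.01]
    - [0,0,0.4,0,0.01]
    - [0,0,0.2,0,0.01]
    - [0,0,0.12,0,0.01]
    - [0,0,0,0,0.01]
    - [0,0,0,0,0.01]

```text
time_s: 12.75
position: [0.4327, 0.2932, 0.0516]
tool_rot: [[-0.996, 0.084, 0.001], [0.084, 0.996, 0.001], [-0.001, 0.001, -1.0]]
ft_force: [-0.9, -0.4, -0.7]
grip_width: 0.0172
gripper_force: 59.3
```

```bash
python3 -c "
from h import *
plan(.432,.293,.0464,175.2)"
```

```text
t 12.8 d [ 0.0007 -0.0002  0.0052] turn 0.0 head 175.2 q6 -64 pos [0.4327 0.2932 0.0516] w 0.0172
```

Scaled: 0.003 m is 0.06, 0.0022 m is 0.044.

Call:
send_path:
  plan:
    - [0,0,0.06,0,0.01]
    - [0,0,0.044,0,0.01]
    - [0,0,0,0,0.01]
    - [0,0,0,0,0.04]
    - [0,0,0,0,0.06]
    - [0,0,0,0,0.06]
    - [0,0,0,0,0.06]

```text
time_s: 13.45
position: [0.4323, 0.293, 0.0456]
tool_rot: [[-0.996, 0.084, -0.0], [0.084, 0.996, -0.0], [0.0, -0.0, -1.0]]
ft_force: [0.2, -0.5, 0.6]
grip_width: 0.0601
gripper_force: 0.0
```

Call:
send_path:
  plan:
    - [0,0,-0.4,0,0.06]
    - [0,0,-0.8,0,0.06]
    - [0,0,-1,0,0.06]
    - [0,0,-1,0,0.06]
    - [0,0,-0.6,0,0.06]
    - [0,0,0,0,0.06]
    - [0,0,0,0,0.06]

```text
time_s: 14.15
position: [0.4321, 0.2929, 0.2355]
tool_rot: [[-0.996, 0.084, 0.0], [0.084, 0.996, 0.0], [-0.0, 0.0, -1.0]]
ft_force: [0.5, 0.5, 0.0]
grip_width: 0.0598
gripper_force: 0.0
```

```bash
cat >> h.py <<'E'
def look(names=("top","scene","wrist"),pts=dict(red=(.645,.287),green=(.677,.2035),brown=(.446,-.235),grey=(.464,-.309),yellow=(.443,-.384)),rad=.06):
    for n in names:
        im=get_image(n); P=cloud(im).reshape(-1,3); c=im["pixels"].reshape(-1,3).astype(int)
        for k,(x,y) in pts.items():
            m=P[(P[:,2]>.032)&(P[:,2]<.047)&(np.hypot(P[:,0]-x,P[:,1]-y)<rad)&(c.min(1)>130)]
            if len(m)<30: continue
            # keep the cluster round the median
            for _ in range(4):
                md=np.median(m[:,:2],0); m=m[np.hypot(*(m[:,:2]-md).T)<.026]
            zt=np.percentile(m[:,2],80); e=cv2.minEnclosingCircle((m[:,:2]*1000).astype(np.float32))
            print(n,k,"ctr",np.round(e[0],1),"mean",(m[:,:2].mean(0)*1000).round(1),"r",round(e[1],1),"z",round(zt,4),len(m))
E
python3 - <<'E'
from h import *
w=get_image("wrist");save(w,"w5")
look()
tin()
plan(.645,.287,.238,175.2)
E
```

```text
top red ctr [644.1 286.8] mean [643.5 286.8] r 17.8 z 0.0401 131
top green ctr [676.3 204.3] mean [676.1 203.2] r 18.5 z 0.0395 131
top brown ctr [ 444.8 -235.3] mean [ 445.1 -235.2] r 21.9 z 0.038 206
top grey ctr [ 463.  -309.3] mean [ 463.  -309.1] r 21.9 z 0.0377 206
top yellow ctr [ 442.6 -384. ] mean [ 441.8 -384. ] r 18.3 z 0.0398 140
scene red ctr [646.4 285.6] mean [646.1 286.8] r 20.3 z 0.0398 146
scene green ctr [677.4 203. ] mean [679.3 203.3] r 20.1 z 0.0397 149
scene brown ctr [ 447.5 -233.9] mean [ 448.1 -234.8] r 23.1 z 0.038 126
scene grey ctr [ 464.6 -311.1] mean [ 465.3 -308.6] r 23.6 z 0.0372 129
scene yellow ctr [ 443.1 -383.1] mean [ 445.  -383.4] r 19.1 z 0.0392 87
wrist red ctr [643.2 284.1] mean [642.  284.5] r 18.4 z 0.0386 524
wrist green ctr [675.3 201.1] mean [669.9 198.8] r 18.2 z 0.0384 307
tin top [[544.3 -21.7]
 [215.4 215.8]]
tin scene [[546.7 -21.7]
 [215.6 215.8]]
t 14.4 d [-0.2126  0.0119 -0.0037] turn -0.0 head 175.2 q6 -64 pos [0.4321 0.2929 0.2347] w 0.0601
```

View pics/w5.png

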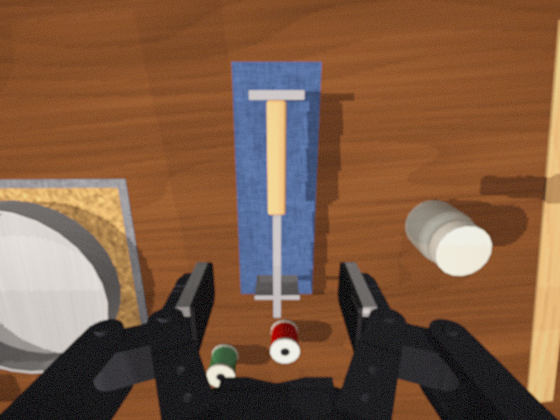

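The hook stands square on the strip: handle at (276,160), blade at (276,290), with blue felt all round. Now the red spool.

Call:
send_path:
  plan:
    - [-0.53,0.026,0,0,0.056]
    - [-0.53,0.026,0,0,0.056]
    - [-0.53,0.026,0,0,0.056]
    - [-0.53,0.026,0,0,0.056]
    - [-0.53,0.026,0,0,0.056]
    - [-0.53,0.026,0,0,0.056]
    - [-0.53,0.026,0,0,0.056]
    - [-0.53,0.026,0,0,0.056]
    - [0,0,0,0,0.056]
  quiet: true

```text
ok
```

Call:
send_path:
  plan:
    - [0,0,0.8,0,0.056]
    - [0,0,0.8,0,0.056]
    - [0,0,0.8,0,0.056]
    - [0,0,0.8,0,0.056]
    - [0,0,0.6,0,0.056]
    - [0,0,0.3,0,0.056]
    - [0,0,0,0,0.056]
    - [0,0,0,0,0.056]

```text
time_s: 16.15
position: [0.6449, 0.2859, 0.0321]
tool_rot: [[-0.996, 0.084, 0.002], [0.084, 0.997, 0.001], [-0.002, 0.001, -1.0]]
ft_force: [-0.4, 1.0, 0.4]
grip_width: 0.0557
gripper_force: 0.0
```

Call:
send_path:
  plan:
    - [0,0,0,0,0.02]
    - [0,0,0,0,0.02]
    - [0,0,0,0,0.02]
    - [0,0,0,0,0.02]
    - [0,0,0,0,0.02]
    - [0,0,0,0,0.02]
  squeeze: 30

```text
time_s: 16.75
position: [0.6452, 0.2858, 0.0328]
tool_rot: [[-0.996, 0.084, 0.003], [0.084, 0.996, 0.001], [-0.003, 0.001, -1.0]]
ft_force: [0.2, 0.1, 6.6]
grip_width: 0.0351
gripper_force: 30.0
```

```bash
python3 -c "
from h import *
plan(.6445,.286,.03)"
```

```text
t 16.8 d [0.0007 0.0001 0.0028] turn 0 head 175.2 q6 -71 pos [0.6452 0.2858 0.0328] w 0.0351
```

Call:
send_path:
  plan:
    - [0,0,-0.4,0,0.02]
    - [0,0,-0.6,0,0.02]
    - [0,0,-0.8,0,0.02]
    - [0,0,0,0,0.02]
  quiet: true

```text
ok
```

Call:
send_path:
  plan:
    - [0.15,-0.63,0,0,0.02]
    - [0.15,-0.63,0,0,0.02]
    - [0.15,-0.63,0,0,0.02]
    - [0.15,-0.63,0,0,0.02]
    - [0.15,-0.63,0,0,0.02]
    - [0.15,-0.63,0,0,0.02]
    - [0.15,-0.63,0,0,0.02]
    - [0.15,-0.63,0,0,0.02]
    - [0.15,-0.63,0,0,0.02]
    - [0.14,-0.62,0,0,0.02]
  quiet: true

```text
ok
```

Call:
send_path:
  plan:
    - [0,0,0,0,0.02]
    - [0,0,0,0,0.02]

```text
time_s: 18.35
position: [0.5438, -0.022, 0.1208]
tool_rot: [[-0.996, 0.085, 0.0], [0.085, 0.996, 0.0], [-0.0, 0.0, -1.0]]
ft_force: [0.1, -0.3, 0.1]
grip_width: 0.0349
gripper_force: 30.2
```

```bash
python3 -c "
from h import *
tin()
plan(.5445,-.0215,.0375)"
```

```text
tin top [[544.2 -21.8]
 [215.4 216. ]]
tin scene [[546.9 -21.7]
 [215.6 215.6]]
t 18.4 d [-0.0005 -0.0005  0.0832] turn 0 head 175.23 q6 -100 pos [ 0.544  -0.0209  0.1207] w 0.0353
```

Scaled: 0.03 m is 0.6, 0.014 m is 0.28.

Call:
send_path:
  plan:
    - [0,0,0.6,0,0.02]
    - [0,0,0.6,0,0.02]
    - [0,0,0.28,0,0.02]
    - [0,0,0.12,0,0.02]
    - [0,0,0.06,0,0.02]
    - [0,0,0,0,0.02]
    - [0,0,0,0,0.02]

```text
time_s: 19.15
position: [0.5443, -0.0214, 0.0384]
tool_rot: [[-0.997, 0.083, 0.001], [0.083, 0.997, -0.0], [-0.001, -0.0, -1.0]]
ft_force: [-0.2, 0.0, -0.3]
grip_width: 0.0351
gripper_force: 30.2
```

Call:
send_path:
  plan:
    - [0,0,0,0,0.045]
    - [0,0,0,0,0.05]
    - [0,0,0,0,0.05]
    - [0,0,0,0,0.05]
    - [0,0,-0.4,0,0.05]
    - [0,0,-0.8,0,0.05]
    - [0,0,-1,0,0.055]
    - [0,0,-0.8,0,0.055]
    - [0,0,0,0,0.055]

```text
time_s: 20.05
position: [0.5457, -0.0219, 0.193]
tool_rot: [[-0.996, 0.084, 0.01], [0.084, 0.997, -0.003], [-0.01, -0.002, -1.0]]
ft_force: [0.4, -0.6, -0.3]
grip_width: 0.055
gripper_force: 0.0
```

```bash
python3 - <<'E'
from h import *
look(("top",),rad=.09)
plan(.6772,.2033,.19)
E
```

```text
top red ctr [697.2 237.6] mean [696.7 237.6] r 18.0 z 0.0398 129
top green ctr [697.2 237.6] mean [696.7 237.6] r 18.0 z 0.0398 129
top brown ctr [ 448.1 -240.6] mean [ 448.2 -241.5] r 19.9 z 0.0374 124
top grey ctr [ 460.3 -308.3] mean [ 459.3 -307.2] r 21.1 z 0.0377 160
top yellow ctr [ 443.4 -382.4] mean [ 445.  -379.4] r 16.9 z 0.0403 91
t 20.1 d [-0.1133  0.2353  0.0003] turn 0 head 175.2 q6 -100 pos [ 0.5446 -0.0217  0.19  ] w 0.0551
```

The green spool has been knocked to about (0.697,0.238). I'll check from a second view while moving there.

Call:
send_path:
  plan:
    - [-0.262,0.542,0,0,0.055]
    - [-0.262,0.542,0,0,0.055]
    - [-0.262,0.542,0,0,0.055]
    - [-0.262,0.542,0,0,0.055]
    - [-0.262,0.542,0,0,0.055]
    - [-0.262,0.542,0,0,0.055]
    - [-0.262,0.542,0,0,0.055]
    - [-0.262,0.542,0,0,0.055]
    - [-0.262,0.542,0,0,0.055]
    - [-0.262,0.542,0,0,0.055]

```text
time_s: 21.1
position: [0.6971, 0.2385, 0.1852]
tool_rot: [[-0.996, 0.084, -0.003], [0.084, 0.996, -0.001], [0.003, -0.001, -1.0]]
ft_force: [0.3, 0.6, 0.0]
grip_width: 0.055
gripper_force: 0.0
```

```bash
python3 - <<'E'
from h import *
look(("scene","top"),dict(green=(.697,.2376)),.04)
look(("scene",),dict(brown=(.446,-.235),grey=(.464,-.309),yellow=(.443,-.384)),.04)
s=get_image("scene");save(s,"s6",(150,130,430,340),2.5)
plan(.698,.2375,.0325)
E
```

```text
scene green ctr [698.2 237.8] mean [699.8 237.4] r 19.0 z 0.0398 155
top green ctr [697.7 232.7] mean [697.  230.8] r 16.9 z 0.0404 76
scene brown ctr [ 447.9 -235.8] mean [ 448.4 -235.4] r 24.4 z 0.037 129
scene grey ctr [ 464.6 -309.6] mean [ 465.  -309.7] r 22.3 z 0.0373 129
scene yellow ctr [ 442.6 -384.6] mean [ 444.7 -383.8] r 20.6 z 0.0396 84
t 21.3 d [-1.900e-03  1.000e-04  1.527e-01] turn 0 head 175.23 q6 -76 pos [0.6966 0.2377 0.1852] w 0.0547
```

View pics/s6.png

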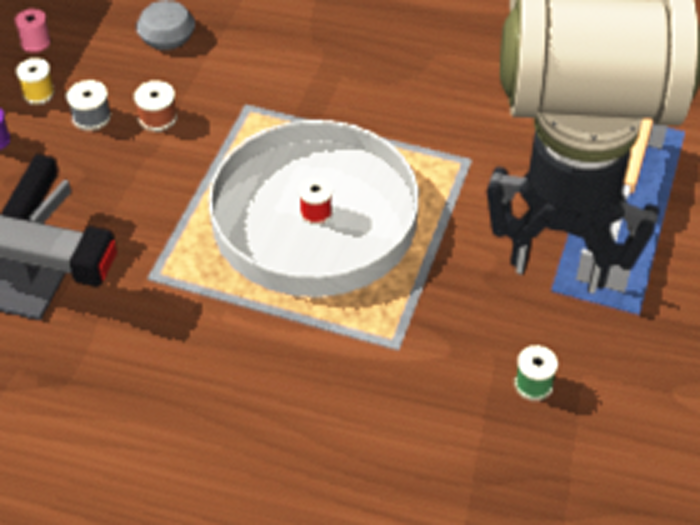

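The red spool stands at the tin's centre (315,203). The green one is upright at its new place (537,372), and the brown, grey and yellow ones haven't moved.

Scaled: 0.04 m is 0.8, 0.03 m is 0.6.

Call:
send_path:
  plan:
    - [-0.03,0,0.6,0,0.056]
    - [0,0,0.8,0,0.056]
    - [0,0,0.8,0,0.056]
    - [0,0,0.6,0,0.056]
    - [0,0,0.26,0,0.056]
    - [0,0,0,0,0.056]
    - [0,0,0,0,0.056]
    - [0,0,0,0,0.056]

```text
time_s: 22.1
position: [0.6994, 0.2374, 0.0369]
tool_rot: [[-0.996, 0.084, 0.004], [0.084, 0.996, 0.001], [-0.003, 0.001, -1.0]]
ft_force: [0.2, -0.5, 0.3]
grip_width: 0.0563
gripper_force: 0.0
```

Call:
send_path:
  plan:
    - [0,0,0,0,0.02]
    - [0,0,0,0,0.02]
    - [0,0,0,0,0.02]
    - [0,0,0,0,0.02]
    - [0,0,0,0,0.02]
    - [0,0,0,0,0.02]
  squeeze: 30

```text
time_s: 22.7
position: [0.699, 0.2375, 0.0362]
tool_rot: [[-0.996, 0.084, 0.002], [0.084, 0.996, 0.0], [-0.002, 0.0, -1.0]]
ft_force: [-1.5, -1.1, 6.5]
grip_width: 0.0348
gripper_force: 30.0
```

Call:
send_path:
  plan:
    - [0,0,-0.4,0,0.02]
    - [0,0,-0.6,0,0.02]
    - [0,0,-0.8,0,0.02]
    - [0,0,0,0,0.02]
    - [0,0,0,0,0.02]

```text
time_s: 23.2
position: [0.6987, 0.2375, 0.1255]
tool_rot: [[-0.996, 0.084, 0.002], [0.084, 0.996, 0.0], [-0.002, 0.0, -1.0]]
ft_force: [-0.2, 0.5, -0.7]
grip_width: 0.0352
gripper_force: 30.1
```

```bash
python3 -c "
from h import *
plan(.5445+.064,-.0215,.121)"
```

```text
t 23.2 d [ 0.0682 -0.2656  0.0043] turn 0 head 175.2 q6 -76 pos [0.6987 0.2375 0.1255] w 0.0352
```

The rows are not in the units I measure in: shifts go in shares of 50 mm and turns go in units of 10 degrees. I convert before sending: -0.0296 m is -0.592, -0.0295 m is -0.59.

Call:
send_path:
  plan:
    - [0.152,-0.59,0,0,0.02]
    - [0.152,-0.59,0,0,0.02]
    - [0.152,-0.59,0,0,0.02]
    - [0.152,-0.59,0,0,0.02]
    - [0.152,-0.59,0,0,0.02]
    - [0.152,-0.59,0,0,0.02]
    - [0.152,-0.59,0,0,0.02]
    - [0.15,-0.59,0,0,0.02]
    - [0.15,-0.592,0,0,0.02]
    - [0,0,0,0,0.02]

```text
time_s: 24.2
position: [0.6069, -0.0244, 0.1232]
tool_rot: [[-0.996, 0.087, -0.003], [0.087, 0.996, 0.0], [0.003, -0.0, -1.0]]
ft_force: [1.2, 0.2, -0.6]
grip_width: 0.035
gripper_force: 30.1
```

Call:
send_path:
  plan:
    - [0,0,0,0,0.02]
    - [0,0,0.6,0,0.02]
    - [0,0,0.6,0,0.02]
    - [0,0,0.28,0,0.02]
    - [0,0,0.12,0,0.02]
    - [0,0,0.08,0,0.02]
    - [0,0,0,0,0.02]
    - [0,0,0,0,0.02]

```text
time_s: 25.0
position: [0.6088, -0.0213, 0.0413]
tool_rot: [[-0.997, 0.083, 0.001], [0.083, 0.997, -0.0], [-0.001, -0.0, -1.0]]
ft_force: [-0.4, -0.4, -0.0]
grip_width: 0.0348
gripper_force: 30.1
```

```bash
python3 -c "
from h import *
plan(.5445+.064,-.0215,.0405)"
```

```text
t 25.0 d [ 0.0003 -0.0002  0.0008] turn 0 head 175.22 q6 -98 pos [ 0.6088 -0.0213  0.0413] w 0.0348
```

Scaled: -0.05 m is -1, -0.04 m is -0.8.

Call:
send_path:
  plan:
    - [0,0,0,0,0.045]
    - [0,0,0,0,0.05]
    - [0,0,0,0,0.05]
    - [0,0,0,0,0.05]
    - [0,0,-0.4,0,0.05]
    - [0,0,-0.8,0,0.05]
    - [0,0,-1,0,0.064]
    - [0,0,-0.8,0,0.064]
    - [0,0,0,0,0.064]
  quiet: true

```text
ok
```

Call:
send_path:
  plan:
    - [0,0,0,0.85,0.064]
    - [0,0,0,0.85,0.064]
    - [0,0,0,0.85,0.064]
    - [0,0,0,0.85,0.064]
    - [0,0,0,0.85,0.064]
    - [0,0,0,0.85,0.064]
    - [0,0,0,0.85,0.064]
    - [0,0,0,0.85,0.064]
    - [0,0,0,0.85,0.064]
    - [0,0,0,0.85,0.064]

```text
time_s: 26.9
position: [0.6081, -0.0215, 0.1899]
tool_rot: [[0.003, 1.0, -0.001], [1.0, -0.003, 0.0], [0.0, -0.001, -1.0]]
ft_force: [-0.9, 0.5, 0.3]
grip_width: 0.0637
gripper_force: 0.0
```

```bash
python3 -c "
from h import *
plan(.446,-.235,.19,90)
look(('top','scene'),dict(brown=(.446,-.235),grey=(.464,-.309),yellow=(.443,-.384)),.04)"
```

```text
t 26.9 d [-0.2139 -0.1615 -0.    ] turn -0.16 head 89.84 q6 -13 pos [ 0.6081 -0.0215  0.1899] w 0.0637
top brown ctr [ 445.1 -235.1] mean [ 444.9 -235.2] r 21.7 z 0.0381 200
top grey ctr [ 463.4 -309.2] mean [ 462.8 -308.9] r 22.2 z 0.0381 204
top yellow ctr [ 441.7 -384.4] mean [ 442.1 -384. ] r 18.0 z 0.04 141
scene brown ctr [ 448.7 -234.5] mean [ 447.6 -235.1] r 24.2 z 0.0368 128
scene grey ctr [ 465.2 -309.2] mean [ 465.1 -308.9] r 25.0 z 0.0374 123
scene yellow ctr [ 443.4 -383.5] mean [ 444.5 -383.8] r 20.1 z 0.0393 85
```

Scaled: -0.0267 m is -0.534, -0.0202 m is -0.404.

Call:
send_path:
  plan:
    - [-0.534,-0.404,0,0,0.064]
    - [-0.534,-0.404,0,0,0.064]
    - [-0.534,-0.404,0,0,0.064]
    - [-0.534,-0.404,0,0,0.064]
    - [-0.534,-0.404,0,0,0.064]
    - [-0.534,-0.404,0,0,0.064]
    - [-0.534,-0.404,0,0,0.064]
    - [-0.534,-0.404,0,0,0.064]
    - [0,0,0,0,0.064]

```text
time_s: 27.9
position: [0.4457, -0.2381, 0.1904]
tool_rot: [[-0.004, 1.0, -0.001], [1.0, 0.004, -0.0], [-0.0, -0.001, -1.0]]
ft_force: [0.8, 0.7, -0.2]
grip_width: 0.0638
gripper_force: 0.0
```

Call:
send_path:
  plan:
    - [0,0,0.8,0,0.064]
    - [0,0,0.8,0,0.064]
    - [0,0,0.8,0,0.064]
    - [0,0,0.5,0,0.064]
    - [0,0,0.25,0,0.064]
    - [0,0,0,0,0.064]
    - [0,0,0,0,0.064]

```text
time_s: 28.6
position: [0.4479, -0.2355, 0.0334]
tool_rot: [[-0.006, 1.0, 0.0], [1.0, 0.006, -0.0], [-0.0, 0.0, -1.0]]
ft_force: [-0.3, 0.5, 0.8]
grip_width: 0.0642
gripper_force: 0.0
```

Call:
send_path:
  plan:
    - [0,0,0,0,0.03]
    - [0,0,0,0,0.03]
    - [0,0,0,0,0.03]
    - [0,0,0,0,0.03]
    - [0,0,0,0,0.03]
    - [0,0,0,0,0.03]
  squeeze: 30

```text
time_s: 29.2
position: [0.4479, -0.2359, 0.0342]
tool_rot: [[-0.004, 1.0, 0.002], [1.0, 0.004, -0.001], [-0.001, 0.002, -1.0]]
ft_force: [0.2, 2.5, 7.9]
grip_width: 0.0428
gripper_force: 30.5
```

Call:
send_path:
  plan:
    - [0,0,-0.4,0,0.03]
    - [0,0,-0.6,0,0.03]
    - [0,0,-0.8,0,0.03]
    - [0,0,0,0,0.03]
    - [0,0,0,0,0.03]

```text
time_s: 29.7
position: [0.4476, -0.2358, 0.1239]
tool_rot: [[-0.004, 1.0, 0.002], [1.0, 0.004, -0.001], [-0.001, 0.002, -1.0]]
ft_force: [-0.0, 0.1, -1.2]
grip_width: 0.0429
gripper_force: 30.8
```

```bash
python3 -c "
from h import *
plan(.5445,-.0215-.064,.121,90)"
```

```text
t 29.7 d [0.1499 0.0975 0.0028] turn 0.21 head 90.21 q6 -41 pos [ 0.4476 -0.2358  0.1239] w 0.0429
```

Scaled: 0.025 m is 0.5, 0.0163 m is 0.326.

Call:
send_path:
  plan:
    - [0.5,0.324,0,0,0.03]
    - [0.5,0.324,0,0,0.03]
    - [0.5,0.326,0,0,0.03]
    - [0.5,0.326,0,0,0.03]
    - [0.5,0.326,0,0,0.03]
    - [0.5,0.326,0,0,0.03]
    - [0,0,0,0,0.03]
    - [0,0,0,0,0.03]

```text
time_s: 30.5
position: [0.5441, -0.085, 0.1219]
tool_rot: [[-0.005, 1.0, -0.002], [1.0, 0.005, 0.001], [0.001, -0.002, -1.0]]
ft_force: [-0.1, -0.4, -0.5]
grip_width: 0.043
gripper_force: 30.8
```

```bash
python3 -c "
from h import *
tin()"
```

```text
tin top [[544.3 -21.7]
 [215.4 215.7]]
tin scene [[546.7 -21.8]
 [215.6 216.2]]
```

Call:
send_path:
  plan:
    - [0,0,0.6,0,0.03]
    - [0,0,0.6,0,0.03]
    - [0,0,0.3,0,0.03]
    - [0,0,0.12,0,0.03]
    - [0,0,0.08,0,0.03]
    - [0,0,0,0,0.03]
    - [0,0,0,0,0.03]

```text
time_s: 31.3
position: [0.5449, -0.0858, 0.0389]
tool_rot: [[-0.003, 1.0, 0.001], [1.0, 0.003, -0.001], [-0.001, 0.001, -1.0]]
ft_force: [-0.2, -1.3, -1.1]
grip_width: 0.0433
gripper_force: 30.8
```

Call:
send_path:
  plan:
    - [0,0,0,0,0.05]
    - [0,0,0,0,0.056]
    - [0,0,0,0,0.056]
    - [0,0,0,0,0.056]
    - [0,0,-0.4,0,0.056]
    - [0,0,-0.8,0,0.056]
    - [0,0,-1,0,0.064]
    - [0,0,-0.8,0,0.064]
    - [0,0,0,0,0.064]

```text
time_s: 32.2
position: [0.5464, -0.0859, 0.1936]
tool_rot: [[-0.004, 1.0, 0.01], [1.0, 0.004, -0.004], [-0.004, 0.01, -1.0]]
ft_force: [0.3, 0.0, -0.1]
grip_width: 0.0637
gripper_force: 0.0
```

```bash
python3 -c "
from h import *
plan(.464,-.309,.19,90)
look(('top','scene'),dict(grey=(.464,-.309),yellow=(.443,-.384)),.04)"
```

```text
t 32.2 d [-0.2228 -0.0833  0.0037] turn 0.21 head 90.21 q6 -21 pos [ 0.5464 -0.0859  0.1936] w 0.0637
top grey ctr [ 462.8 -309.6] mean [ 463.4 -309. ] r 22.1 z 0.0378 200
top yellow ctr [ 442.6 -384.5] mean [ 442. -384.] r 18.3 z 0.0399 142
scene grey ctr [ 464.1 -309.4] mean [ 465.7 -308.9] r 23.1 z 0.0376 132
scene yellow ctr [ 443.3 -384. ] mean [ 444.7 -383.5] r 20.1 z 0.0392 87
```

Call:
send_path:
  plan:
    - [-0.558,-0.202,0,0,0.064]
    - [-0.558,-0.202,0,0,0.064]
    - [-0.558,-0.202,0,0,0.064]
    - [-0.558,-0.202,0,0,0.064]
    - [-0.558,-0.202,0,0,0.064]
    - [-0.558,-0.202,0,0,0.064]
    - [-0.558,-0.202,0,0,0.064]
    - [-0.558,-0.202,0,0,0.064]
    - [0,0,0,0,0.064]
  quiet: true

```text
ok
```

Call:
send_path:
  plan:
    - [0,0,0.8,0,0.064]
    - [0,0,0.8,0,0.064]
    - [0,0,0.8,0,0.064]
    - [0,0,0.5,0,0.064]
    - [0,0,0.23,0,0.064]
    - [0,0,0,0,0.064]
    - [0,0,0,0,0.064]

```text
time_s: 33.9
position: [0.4649, -0.3089, 0.0323]
tool_rot: [[-0.004, 1.0, 0.001], [1.0, 0.004, -0.001], [-0.001, 0.001, -1.0]]
ft_force: [-0.1, 0.1, 0.6]
grip_width: 0.0639
gripper_force: 0.0
```

Call:
send_path:
  plan:
    - [0,0,0,0,0.03]
    - [0,0,0,0,0.03]
    - [0,0,0,0,0.03]
    - [0,0,0,0,0.03]
    - [0,0,0,0,0.03]
    - [0,0,0,0,0.03]
  squeeze: 30

```text
time_s: 34.5
position: [0.465, -0.3092, 0.0331]
tool_rot: [[-0.004, 1.0, 0.002], [1.0, 0.004, -0.002], [-0.002, 0.002, -1.0]]
ft_force: [0.0, 0.6, 6.7]
grip_width: 0.0433
gripper_force: 30.4
```

Call:
send_path:
  plan:
    - [0,0,-0.4,0,0.03]
    - [0,0,-0.6,0,0.03]
    - [0,0,-0.8,0,0.03]
    - [0,0,0,0,0.03]
    - [0,0,0,0,0.03]

```text
time_s: 35.0
position: [0.4646, -0.3089, 0.1225]
tool_rot: [[-0.003, 1.0, 0.002], [1.0, 0.003, -0.002], [-0.002, 0.002, -1.0]]
ft_force: [-1.0, 0.8, -1.4]
grip_width: 0.0431
gripper_force: 30.7
```

```bash
python3 -c "
from h import *
plan(.5445,-.0215+.064,.121,90)"
```

```text
t 35.0 d [0.3511 0.0811 0.0011] turn 0.2 head 90.2 q6 -46 pos [ 0.4646 -0.3089  0.1225] w 0.0431
```

Scaled: 0.0351 m is 0.702, 0.0081 m is 0.162.

Call:
send_path:
  plan:
    - [0.702,0.162,0,0,0.03]
    - [0.702,0.162,0,0,0.03]
    - [0.702,0.162,0,0,0.03]
    - [0.702,0.162,0,0,0.03]
    - [0.702,0.162,0,0,0.03]
    - [0.702,0.162,0,0,0.03]
    - [0.702,0.162,0,0,0.03]
    - [0.702,0.162,0,0,0.03]
    - [0.702,0.162,0,0,0.03]
    - [0.702,0.162,0,0,0.03]
  quiet: true

```text
ok
```

Call:
send_path:
  plan:
    - [0,0,0,0,0.03]
    - [0,0,0,0,0.03]
    - [0,0,0.6,0,0.03]
    - [0,0,0.6,0,0.03]
    - [0,0,0.3,0,0.03]
    - [0,0,0.12,0,0.03]
    - [0,0,0.07,0,0.03]
    - [0,0,0,0,0.03]
    - [0,0,0,0,0.03]

```text
time_s: 36.9
position: [0.5447, 0.042, 0.0378]
tool_rot: [[-0.003, 1.0, 0.001], [1.0, 0.003, -0.0], [-0.0, 0.001, -1.0]]
ft_force: [-0.0, 0.2, -1.0]
grip_width: 0.043
gripper_force: 30.7
```

Call:
send_path:
  plan:
    - [0,0,0,0,0.05]
    - [0,0,0,0,0.056]
    - [0,0,0,0,0.056]
    - [0,0,0,0,0.056]
    - [0,0,-0.4,0,0.056]
    - [0,0,-0.8,0,0.056]
    - [0,0,-1,0,0.06]
    - [0,0,-0.8,0,0.056]
    - [0,0,0,0,0.056]
    - [0,0,0,0,0.056]

```text
time_s: 37.9
position: [0.5442, 0.0425, 0.1874]
tool_rot: [[-0.004, 1.0, 0.001], [1.0, 0.004, -0.0], [-0.0, 0.001, -1.0]]
ft_force: [-1.0, -0.2, -0.2]
grip_width: 0.056
gripper_force: 0.0
```

```bash
python3 -c "
from h import *
look(('top','scene'),dict(yellow=(.443,-.384)),.04)
plan(.4432,-.384,.19,90)"
```

```text
top yellow ctr [ 441.8 -384.4] mean [ 441.9 -384. ] r 18.3 z 0.0396 141
scene yellow ctr [ 444.7 -382.2] mean [ 445.5 -383.3] r 20.8 z 0.0393 89
t 38.0 d [-0.4262 -0.102  -0.0042] turn 0.2 head 90.2 q6 -8 pos [0.5437 0.0425 0.1857] w 0.0567
```

Scaled: -0.0426 m is -0.852, -0.0101 m is -0.202.

Call:
send_path:
  plan:
    - [-0.852,-0.202,0,0,0.056]
    - [-0.852,-0.202,0,0,0.056]
    - [-0.852,-0.202,0,0,0.056]
    - [-0.852,-0.202,0,0,0.056]
    - [-0.852,-0.202,0,0,0.056]
    - [-0.852,-0.202,0,0,0.056]
    - [-0.852,-0.202,0,0,0.056]
    - [-0.852,-0.202,0,0,0.056]
    - [-0.852,-0.202,0,0,0.056]
    - [-0.852,-0.202,0,0,0.056]
  quiet: true

```text
ok
```

Call:
send_path:
  plan:
    - [0,0,0,0,0.056]
    - [0,0,0.8,0,0.056]
    - [0,0,0.8,0,0.056]
    - [0,0,0.6,0,0.056]
    - [0,0,0,0,0.056]
    - [0,0,0,0,0.056]

```text
time_s: 39.6
position: [0.4449, -0.3835, 0.077]
tool_rot: [[-0.004, 1.0, -0.001], [1.0, 0.004, 0.001], [0.001, -0.001, -1.0]]
ft_force: [-0.2, -0.9, 0.2]
grip_width: 0.056
gripper_force: 0.0
```

```bash
python3 -c "
from h import *
plan(.4432,-.384,.0325,90)"
```

```text
t 39.6 d [-0.0005 -0.0017  0.0445] turn 0.22 head 90.22 q6 -53 pos [ 0.4449 -0.3835  0.077 ] w 0.056
```

Target for this one: tin centre −64 mm in x, with heading back at about 180.

Scaled: 0.02 m is 0.4, 0.015 m is 0.3.

Call:
send_path:
  plan:
    - [0,-0.03,0.4,0,0.056]
    - [0,0,0.3,0,0.056]
    - [0,0,0.19,0,0.056]
    - [0,0,0,0,0.056]
    - [0,0,0,0,0.056]

```text
time_s: 40.1
position: [0.4437, -0.3843, 0.0338]
tool_rot: [[-0.004, 1.0, 0.001], [1.0, 0.004, -0.001], [-0.001, 0.001, -1.0]]
ft_force: [0.2, -0.3, 0.1]
grip_width: 0.0565
gripper_force: 0.0
```

Call:
send_path:
  plan:
    - [0,0,0,0,0.02]
    - [0,0,0,0,0.02]
    - [0,0,0,0,0.02]
    - [0,0,0,0,0.02]
    - [0,0,0,0,0.02]
    - [0,0,0,0,0.02]
  squeeze: 30

```text
time_s: 40.7
position: [0.4437, -0.3843, 0.0338]
tool_rot: [[-0.003, 1.0, 0.001], [1.0, 0.003, -0.001], [-0.002, 0.001, -1.0]]
ft_force: [-0.4, 0.6, 6.1]
grip_width: 0.0349
gripper_force: 29.7
```

Call:
send_path:
  plan:
    - [0,0,-0.4,0,0.02]
    - [0,0,-0.6,0,0.02]
    - [0,0,-0.8,0,0.02]
    - [0,0,0,0,0.02]
    - [0,0,0,0,0.02]

```text
time_s: 41.2
position: [0.4433, -0.384, 0.1232]
tool_rot: [[-0.003, 1.0, 0.001], [1.0, 0.003, -0.001], [-0.001, 0.001, -1.0]]
ft_force: [-0.1, 0.5, -0.9]
grip_width: 0.0354
gripper_force: 30.1
```

Call:
send_path:
  plan:
    - [0,0,0,-0.85,0.02]
    - [0,0,0,-0.85,0.02]
    - [0,0,0,-0.85,0.02]
    - [0,0,0,-0.85,0.02]
    - [0,0,0,-0.85,0.02]
    - [0,0,0,-0.85,0.02]
    - [0,0,0,-0.85,0.02]
    - [0,0,0,-0.85,0.02]
    - [0,0,0,-0.85,0.02]
    - [0,0,0,-0.85,0.02]
  quiet: true

```text
ok
```

Call:
send_path:
  plan:
    - [0,0,0,-0.48,0.02]
    - [0,0,0,0,0.02]

```text
time_s: 42.4
position: [0.4429, -0.3835, 0.1212]
tool_rot: [[-1.0, -0.0, -0.002], [-0.0, 1.0, 0.002], [0.002, 0.002, -1.0]]
ft_force: [0.6, 0.5, -0.3]
grip_width: 0.0352
gripper_force: 30.1
```

```bash
python3 -c "
from h import *
plan(.5445-.064,-.0215,.121,180)"
```

```text
t 42.4 d [-0.0378  0.362   0.0009] turn 0.03 head -179.97 q6 -142 pos [ 0.4429 -0.3835  0.1212] w 0.0352
```

Scaled: 0.0362 m is 0.724, -0.0037 m is -0.074.

Call:
send_path:
  plan:
    - [-0.074,0.724,0,0,0.02]
    - [-0.074,0.724,0,0,0.02]
    - [-0.074,0.724,0,0,0.02]
    - [-0.074,0.724,0,0,0.02]
    - [-0.074,0.724,0,0,0.02]
    - [-0.074,0.724,0,0,0.02]
    - [-0.074,0.724,0,0,0.02]
    - [-0.074,0.724,0,0,0.02]
    - [-0.074,0.724,0,0,0.02]
    - [-0.074,0.724,0,0,0.02]
  quiet: true

```text
ok
```

Call:
send_path:
  plan:
    - [0,0,0,0,0.02]
    - [0,0,0,0,0.02]
    - [0,0,0.6,0,0.02]
    - [0,0,0.6,0,0.02]
    - [0,0,0.3,0,0.02]
    - [0,0,0.12,0,0.02]
    - [0,0,0.04,0,0.02]
    - [0,0,0,0,0.02]
    - [0,0,0,0,0.02]

```text
time_s: 44.3
position: [0.4807, -0.0222, 0.0403]
tool_rot: [[-1.0, 0.001, 0.001], [0.001, 1.0, -0.0], [-0.001, -0.0, -1.0]]
ft_force: [-0.3, 0.1, -1.2]
grip_width: 0.0353
gripper_force: 30.2
```

```bash
python3 -c "
from h import *
plan(.5445-.064,-.0215,.038,180)"
```

```text
t 44.3 d [0.0002 0.0007 0.0023] turn -0.03 head 179.97 q6 -107 pos [ 0.4807 -0.0222  0.0403] w 0.0353
```

Call:
send_path:
  plan:
    - [0,0,0.044,0,0.02]
    - [0,0,0,0,0.02]
    - [0,0,0,0,0.045]
    - [0,0,0,0,0.05]
    - [0,0,0,0,0.05]
    - [0,0,0,0,0.05]
    - [0,0,-0.4,0,0.05]
    - [0,0,-0.8,0,0.05]
    - [0,0,-1,0,0.05]
    - [0,0,-0.8,0,0.05]

```text
time_s: 45.3
position: [0.4803, -0.0219, 0.1899]
tool_rot: [[-1.0, -0.0, 0.001], [-0.0, 1.0, -0.0], [-0.001, -0.0, -1.0]]
ft_force: [0.4, 0.1, -0.6]
grip_width: 0.0502
gripper_force: 0.0
```

Call:
send_path:
  plan:
    - [0.4,-0.6,0,0,0.07]
    - [0,-0.8,0,0,0.07]
    - [0,-0.8,0,0,0.07]
    - [0,-0.8,0,0,0.07]
    - [0,0,0,0,0.07]

```text
time_s: 45.8
position: [0.4603, -0.1758, 0.1873]
tool_rot: [[-1.0, 0.004, 0.0], [0.004, 1.0, -0.001], [-0.0, -0.001, -1.0]]
ft_force: [0.5, 1.1, -0.1]
grip_width: 0.07
gripper_force: 0.0
```

```bash
python3 - <<'E'
from h import *
import pickle
tin()
t=get_image("top");s=get_image("scene");pickle.dump((t,s),open("i7.pkl","wb"))
cv2.imwrite("pics/m7.png",np.vstack([cv2.resize(s["pixels"][150:290,90:350,::-1],(560,300)),cv2.resize(t["pixels"][110:270,230:430,::-1],(375,300)).copy() if 0 else cv2.resize(t["pixels"][110:260,230:510,::-1],(560,300))]))
for im in (t,s):
    P=cloud(im);k=(P[...,2]>.065)&(P[...,2]<.085)&(P[...,0]>.55)&(P[...,0]<.74)&(P[...,1]<-.15)&(P[...,1]>-.36); q=P[k]
    print(cv2.minAreaRect((q[:,:2]*1000).astype(np.float32)))
plan(.6,-.27,.2,180)
E
```

```text
tin top [[544.3 -21.7]
 [215.4 215.7]]
tin scene [[546.7 -21.5]
 [215.3 216.2]]
((655.8460083007812, -261.6788635253906), (154.6516571044922, 125.55438995361328), 86.90641021728516)
((660.0847778320312, -261.6460876464844), (156.4628143310547, 128.92921447753906), 87.4649658203125)
t 46.0 d [-0.1398 -0.0991 -0.0128] turn 0.04 head -179.96 q6 -124 pos [ 0.4601 -0.171   0.1873] w 0.07
```

View pics/m7.png

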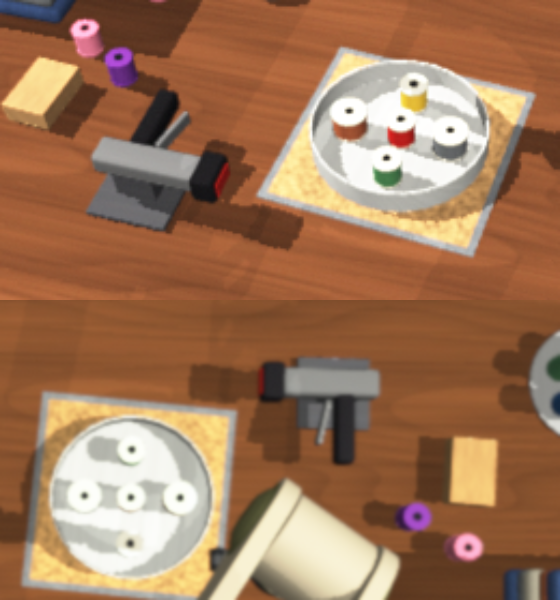

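All five spools stand in the tin: yellow, brown, red, grey and green, at (413,92), (349,118), (401,128), (450,137), (387,165). The scanner's grip and trigger are free, seen from above at (345,430) and (323,422). Next I'll hover over the grip and measure.

Scaled: -0.0285 m is -0.57, -0.0195 m is -0.39, 3 degrees is 0.3.

Call:
send_path:
  plan:
    - [-0.57,-0.39,-0.1,0,0.075]
    - [-0.57,-0.39,-0.1,0,0.075]
    - [-0.57,-0.39,-0.1,0,0.075]
    - [-0.57,-0.39,-0.1,0,0.075]
    - [-0.57,-0.39,-0.1,0,0.075]
    - [-0.57,-0.39,-0.1,0,0.075]
    - [0,0,0,0.3,0.075]
    - [0,0,0,0,0.075]
    - [0,0,0,0,0.075]

```text
time_s: 46.9
position: [0.6313, -0.2875, 0.2174]
tool_rot: [[-0.999, 0.05, -0.001], [0.05, 0.999, 0.001], [0.001, 0.0, -1.0]]
ft_force: [-1.1, 0.5, -0.7]
grip_width: 0.0749
gripper_force: 0.0
```

```bash
python3 - <<'E'
from h import *
import pickle
w=get_image("wrist");pickle.dump(w,open("w8.pkl","wb"));save(w,"w8",None,1.42)
t=get_image("top")
P=cloud(w);k=(P[...,2]>.062)&(P[...,2]<.085)&(P[...,0]>.55)&(P[...,0]<.74)&(P[...,1]<-.15)&(P[...,1]>-.36);q=P[k]
print(cv2.minAreaRect((q[:,:2]*1000).astype(np.float32)))
g=q[(q[:,0]<.665)]; 
for x in np.arange(.585,.665,.01):
    e=np.sort(g[abs(g[:,0]-x)<.004][:,1]); 
    if len(e): 
        j=np.where(np.diff(e)>.006)[0]; print(round(x,3),[ (round(a.min(),4),round(a.max(),4)) for a in np.split(e,j+1)])
plan(.6316,-.288,.21,177)
E
```

```text
((655.3418579101562, -265.38592529296875), (157.6933135986328, 125.87371826171875), 87.22988891601562)
0.595 [(np.float64(-0.3125), np.float64(-0.2873))]
0.605 [(np.float64(-0.3133), np.float64(-0.2875))]
0.615 [(np.float64(-0.3133), np.float64(-0.2874)), (np.float64(-0.2703), np.float64(-0.2642))]
0.625 [(np.float64(-0.3132), np.float64(-0.2877)), (np.float64(-0.2732), np.float64(-0.2653))]
0.635 [(np.float64(-0.3136), np.float64(-0.2876)), (np.float64(-0.2753), np.float64(-0.2672))]
0.645 [(np.float64(-0.3137), np.float64(-0.2878)), (np.float64(-0.2775), np.float64(-0.2692))]
0.655 [(np.float64(-0.3136), np.float64(-0.2883)), (np.float64(-0.2797), np.float64(-0.2723))]
0.665 [(np.float64(-0.3133), np.float64(-0.2879)), (np.float64(-0.2816), np.float64(-0.2743))]
t 47.0 d [-0.0005 -0.      0.0078] turn 0.1 head 177.1 q6 -121 pos [ 0.6311 -0.2879  0.2178] w 0.0753
```

View pics/w8.png

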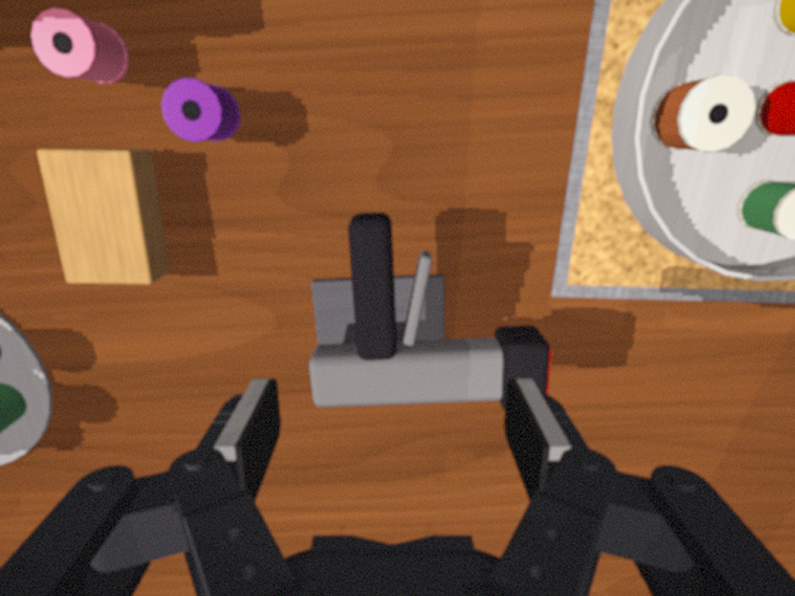

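The picture shows the scanner grip at (373,285), the trigger at (418,300) and the barrel at y≈370. I'll lower with the fingers wide, squeeze and let go.

Call:
send_path:
  plan:
    - [0.026,-0.122,0.6,0,0.082]
    - [0,0,0.8,0,0.082]
    - [0,0,0.6,0,0.082]
    - [0,0,0.4,0,0.082]
    - [0,0,0.3,0,0.082]
    - [0,0,0.2,0,0.082]
    - [0,0,0.2,0,0.082]
    - [0,0,0,0,0.082]
    - [0,0,0,0,0.082]

```text
time_s: 47.9
position: [0.6299, -0.295, 0.063]
tool_rot: [[-0.999, 0.052, 0.001], [0.052, 0.999, -0.001], [-0.001, -0.0, -1.0]]
ft_force: [-0.3, -1.1, 0.7]
grip_width: 0.0818
gripper_force: 0.0
```

```bash
python3 -c "
from h import *
s=get_image('scene');save(s,'s9',(130,170,330,320),4)
plan(.6295,-.294,.062,177)"
```

```text
t 48.0 d [0.0006 0.0011 0.0013] turn 0.0 head 177.0 q6 -122 pos [ 0.63   -0.2951  0.0633] w 0.0815
```

View pics/s9.png

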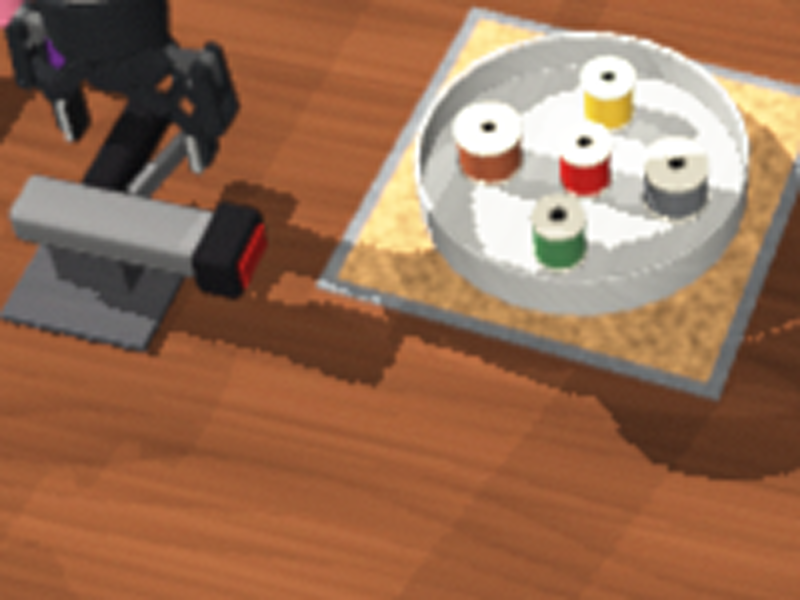

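The fingers straddle the grip (125,140) and trigger (165,165). Squeezing.

Call:
send_path:
  plan:
    - [0,0,0,0,0.06]
    - [0,0,0,0,0.045]
    - [0,0,0,0,0.03]
    - [0,0,0,0,0.02]
    - [0,0,0,0,0.02]
    - [0,0,0,0,0.02]
    - [0,0,0,0,0.02]
    - [0,0,0,0,0.02]
    - [0,0,0,0,0.02]
    - [0,0,0,0,0.02]
  squeeze: 30

```text
time_s: 48.95
position: [0.6298, -0.2942, 0.0632]
tool_rot: [[-0.999, 0.051, 0.0], [0.051, 0.999, 0.001], [-0.0, 0.001, -1.0]]
ft_force: [-2.0, 3.5, 5.1]
grip_width: 0.0367
gripper_force: 30.7
```

Call:
send_path:
  plan:
    - [0,0,0,0,0.02]
    - [0,0,0,0,0.02]
    - [0,0,0,0,0.02]
    - [0,0,0,0,0.02]
    - [0,0,0,0,0.02]

```text
time_s: 49.45
position: [0.6298, -0.2942, 0.0632]
tool_rot: [[-0.999, 0.051, 0.0], [0.051, 0.999, 0.001], [-0.0, 0.001, -1.0]]
ft_force: [-1.9, 4.8, 4.9]
grip_width: 0.0365
gripper_force: 30.7
```

The fingers came to rest at 36.5 mm, so the trigger is at its stop. Releasing, rising and moving clear for the final check.

Call:
send_path:
  plan:
    - [0,0,0,0,0.05]
    - [0,0,0,0,0.07]
    - [0,0,0,0,0.08]
    - [0,0,0,0,0.08]
    - [0,0,0,0,0.08]
    - [0,0,0,0,0.08]
    - [0,0,0,0,0.08]

```text
time_s: 50.15
position: [0.6297, -0.2951, 0.0625]
tool_rot: [[-0.999, 0.053, 0.0], [0.053, 0.999, -0.0], [-0.0, -0.0, -1.0]]
ft_force: [-0.2, 0.3, 0.0]
grip_width: 0.0799
gripper_force: 0.0
```

Call:
send_path:
  plan:
    - [0,0,-0.4,0,0.08]
    - [0,0,-0.8,0,0.08]
    - [0,0,-1,0,0.08]
    - [0,0,-1,0,0.08]
    - [0,0,-0.8,0,0.08]
    - [0,0,0,0,0.08]
  quiet: true

```text
ok
```

Call:
send_path:
  plan:
    - [0.6,0,0,0,0.08]
    - [0.8,0,0,0,0.08]
    - [0.8,0,0,0,0.08]
    - [0.8,0,0,0,0.08]
    - [0.8,0,0,0,0.08]
    - [0.8,0,0,0,0.08]
    - [0,0,0,0,0.08]
    - [0,0,0,0,0.08]

```text
time_s: 51.55
position: [0.3997, -0.283, 0.2625]
tool_rot: [[-0.999, 0.054, 0.0], [0.054, 0.999, -0.0], [-0.0, -0.0, -1.0]]
ft_force: [0.0, 0.3, -0.3]
grip_width: 0.0799
gripper_force: 0.0
```

```bash
python3 - <<'E'
from h import *
tin()
t=get_image("top");save(t,"t10",None,1.42)
P=cloud(t)
for n,(x,y) in dict(jar=(.505,.468),pin=(.306,-.274),chalk=(.59,-.4816)).items():
    m=P[(P[...,2]>.02)&(P[...,2]<.09)&(np.hypot(P[...,0]-x,P[...,1]-y)<.07)]
    zt=np.percentile(m[:,2],90);m=m[m[:,2]>zt-.006];print(n,cv2.minAreaRect((m[:,:2]*1000).astype(np.float32))[:2])
E
```

```text
tin top [[544.2 -21.7]
 [215.4 215.7]]
tin scene [[546.7 -21.6]
 [215.1 215.8]]
jar ((504.11883544921875, 468.06549072265625), (51.979591369628906, 51.078033447265625))
pin ((323.2867126464844, -251.63890075683594), (8.046133041381836, 38.13102722167969))
chalk ((590.1942749023438, -480.623779296875), (62.10247802734375, 90.45015716552734))
```

View pics/t10.png

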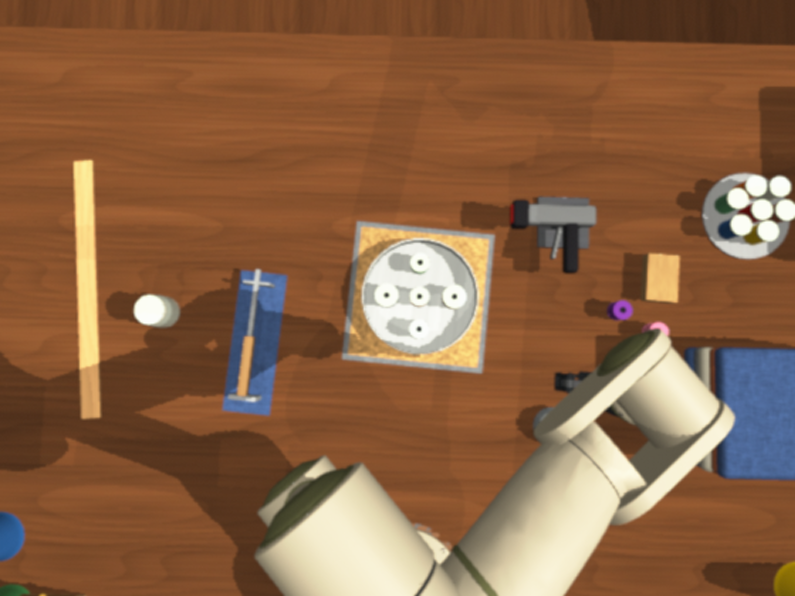

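The final view shows five spools upright in the centred tin (420,297), the hook on its strip (250,340), and the trigger sprung back (557,243). The jar and chalk box haven't moved. The arm hides the pincushion, but I never reached for it.

```bash
python3 -c "
from rig import close_job
print(close_job())"
```

```text
the job is handed in; nothing more can be done
None
```

The job is handed in: the tin is centred on the mat with all five spools upright in it, the trigger was fully squeezed and let go, and the hook is back on its strip; the jar and chalk box measured unmoved, but the arm hid the pincushion in the last view so I couldn't recheck it.

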